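Lay the next lapped liner plate on the sloping jig

ROBOT

A 7-joint arm with a two-finger parallel gripper is mounted at the origin on the work surface; the furniture and walls round the work are solid. World frame = base frame: x ahead of the robot, y to its left, z up, the work surface at z = 0. Lengths are in m, angles in degrees, forces in N, time in s.
With the tool pointing down it reaches from about 0.425 to 0.875 m from the base axis. Payload 4.7 kg.
Tool frame: the origin (TCP) lies midway between the tips of the shut fingers; the grasp point (between the pads) lies 19 mm behind it; z points along the fingers, x is the direction in which the jaws open and shut, and the axes are right-handed (so a half turn about z gives the same grasp; the last joint's range is limited). The gripper opens to 87 mm and grips with 3 to 60 N. Pads are 19 mm wide; open, the fingers measure 117 mm over their backs; the gripper's body (75 mm by 190 mm) begins 51 mm behind the grasp point.
Start: joints at [-62.389, 18.392, -4.016, 83.108, 1.295, 78.541, -3.26], TCP at [0.293, 0.58, 0.223] pointing down, gripper open.
Joint ranges: [-163.93, 163.93], [-17.29, 119.83], [-79.2, 71.16], [3.27, 140.29], [-89.18, 269.18], [5.43, 117.66], [-154.24, 154.24]. Speed limits (degrees/s): [147.25, 147.25, 180, 180, 180, 180, 180].

INTERFACE

Orientations are given as [roll, pitch, yaw] about the fixed x, y, z axes, in that order (R = Rz(yaw) Ry(pitch) Rx(roll)).
In Python, from cell import env gives the robot as it stands.
- The arm moves only by the tool carry_out, never from a script. Its argument "plan" is a list of rows, each an object with "grip": the closure, from 0 (fully open) to 1 (shut); "dp": the shift along the tool's x, y, z in m, a list of three; "rotation": the turn, a rotation vector about the tool's x, y, z in degrees, a list of three. In form: [{"grip": grip, "dp": [dx, dy, dz], "rotation": [wx, wy, wz]}, ...]. A call has 1 to 8 rows; each row shifts and turns the pose as measured when the row begins, along the tool's axes as they then stand; what a row does not reach is not made up. A row lasts 1/12 s, in which the tool goes at most 41.7 mm and 7.16 degrees, less where a joint would pass 70% of its speed; a pose out of reach is approached as far as the arm can. A call is refused whole if a number of a shift passes 0.0417 or a number of a turn 7.16, either way. A call with a gripper value outside its range is refused whole. The fingers move at their own pace and stop on an object; "force" is the grip in N (left out, the last holds). Time passes only in rows, so rows that do not move let the fingers close. It gives the time, the measured TCP pose, the force and the opening at its end, in the units of the state.
- env.get_obs(): the state, without advancing time (a new reading comes with each control period).
- env.read_camera(name): name is "side" or "top" or "wrist"; returns the picture (400x640x3 uint8, red, green, blue); there is no depth.
- env.camera_params(name): a dict with "fx", "fy", "cx", "cy" (pixels), "R" (3x3) and "t" (3): a world point X has camera coordinates R X + t. Camera axes: x right, y down, z forward; pixel columns grow to the right and rows downward; lengths in m; the calibration is good to about 2 mm. A picture is of the moment at which its call begins: read the wrist's pose just before it. camera_params takes no time and is no camera call; for the wrist camera it gives the pose at the moment of the call.
- env.sign_off(): hands the job in, once; it reports no verdict.
The state is a dict: "time_s": time; "qpos": joint angles; "joint_velocities": joint speeds; "effort": joint torques, N m; "tool_pos": TCP position; "tool_rot": TCP orientation; "force": force on the tool from outside, world axes, zero at the start; "wrist_torque": the same for the moment, N m; "grip_width": finger opening in m.
Only numpy, scipy, OpenCV 4.12 (cv2) and the standard library are available. Lean on these libraries where they do the work, as an engineer would, in place of code of your own. Each camera call takes 0.05 s, during which the arm holds its last target. There are 200 camera calls.

TASK

The green sloping jig carries two light grey steel liner plates, lapped like roof slates. Pick up the loose light grey plate of the same size and lay it as the next course up the slope: lengthwise up the slope, its lower end on the red line across the upper plate, its long sides flush with the plates below. Let it lie there and leave the smaller dark plate where it is.

Things in the scene. Friction and masses are not known exactly. Their poses are not given: they have to be found in the camera images.
- plate_mid (a point): Centre of the loose light grey steel plate to be laid, 120 x 60 x 6 mm, about 0.33 kg, which starts flat on the table to the left or right of the jig (so this point is 3 mm up). x runs along its 120 mm length, y along its 60 mm width, z through its thickness. It can be gripped across its 60 mm width at mid-length.
- plate: The same loose light grey plate; origin at the centre of its underside, axes as for plate_mid.
- line_mid (a point): Middle of the red line, on the top face of the upper fixed plate, 45 mm below its upper end. x points up the slope along the fixed plates, y left along the line, z square out of that top face (slope 13.4 degrees, rising away from the robot). Laid rightly, the loose plate is flat on this face, its length along x, its centre 60 mm along x and 3 mm along z from here; friction holds it.
- jig: The jig, fixed to the table: a green board, 300 mm up the slope x 150 mm wide, at 18 degrees, with two 120 x 60 x 6 mm plates fixed on its centre line. Origin on the table under its centre; x horizontal, the way the slope rises, z up. Under the middle of a rightly laid plate there is a gap of about 5 mm to the board, on which its upper end rests.
- dark_plate_mid (a point): Centre of the dark grey steel plate, 110 x 50 x 5 mm, flat on the table on the other side of the jig: a bystander, to be left alone. x along its length.
Not all that is in view belongs to the job. What is shaped like the plate but blue or orange is not meant.

How it is judged (in metres and radians):
At the end, for the whole second after the job is handed in: The loose light grey plate lies at rest on the jig, lapped over the upper fixed plate: its lower end within 15 mm of the red line, its long sides within 15 mm of flush with the plates below, its length within about 11 degrees of theirs and lying flat on them (within about 7 degrees) (x of plate_mid in the frame of line_mid between 0.045 and 0.075 m and y of plate_mid in the frame of line_mid between -0.015 and 0.015 m and z of plate_mid in the frame of line_mid between -0.003 and 0.009 m and angle between the x axis of plate_mid and the x axis of line_mid, either way round below 0.2 rad and angle between the z axis of plate_mid and the z axis of line_mid, either way round below 0.12 rad and linear speed of plate below 0.02 m/s); the robot touches nothing.
It fails at once if the dark plate is moved by more than 30 mm (distance of dark_plate_mid from where it was at the start of the episode above 0.03 m).
It also fails if it takes over 38 s, if anything falls off the work surface, if the arm or the gripper's body presses on something with over 40 N, if the wrist force passes 120 N, or if a joint passes its speed limit or range.

## Working session

There is one attempt and no reset: what is moved stays moved. The work goes in short steps, Python scripts to look and compute and a tool call to move; the robot and the scene stay as the last step left them, time stands still between calls to the robot, and variables do not carry over. Pictures are saved under pics/ and viewed, about 8 in all and at most 12, crops included, and the job is handed in when it is done.

Besides the shell and the picture viewer there is one more tool, called after "Call:" as name([rows], argument=value, ...), one row to a line, values as JSON. carry_out: Moves the arm, as the interface text tells. Its arguments: {"type":"object","properties":{"plan":{"type":"array","items":{"type":"object","properties":{"grip":{"type":"number"},"dp":{"type":"array","items":{"type":"number"}},"rotation":{"type":"array","items":{"type":"number"}}}}},"force":{"type":"number"}},"required":["plan"]}

```bash
mkdir -p pics; ls
python3 - <<'E'
from cell import env
import cv2,json
o=env.get_obs(); print(o)
for n in ("top","side"):
    im=env.read_camera(n); cv2.imwrite(f"pics/{n}0.png",im[:,:,::-1])
    print(n,env.camera_params(n))
E
```

```text
pics
{'time_s': 0.0, 'qpos': array([-62.38876131,  18.4394425 ,  -4.01512575,  83.17550149,
         1.29468291,  78.5404535 ,  -3.26141585]), 'joint_velocities': array([ 0.06678555, -0.06114252, -0.00916791,  0.10043008, -0.01088192,
        0.0851482 , -0.03919151]), 'effort': array([-6.43753697e-05, -4.91278303e+01, -4.03972026e-01, -3.12526309e+01,
       -6.38717436e-02,  4.38043533e-02,  1.79892613e-04]), 'tool_pos': array([0.29290092, 0.5796417 , 0.22145186]), 'tool_rot': array([1.79994409e+02, 1.10172784e-01, 6.31966547e+01]), 'force': array([-0.82987168,  0.02793194, -0.7405852 ]), 'wrist_torque': array([0.04009162, 0.01440568, 0.02831572]), 'grip_width': 0.08706757996208052}
top {'fx': 374.46953703009575, 'fy': 374.46953703009575, 'cx': 323.00255389348416, 'cy': 192.0164958963496, 'R': array([[-0.01362625, -0.99982754,  0.01261801],
       [-0.99481993,  0.01228452, -0.10090788],
       [ 0.10073547, -0.01392764, -0.99481575]]), 't': array([-0.04620247,  0.4862426 ,  0.98824898])}
side {'fx': 371.0668813058546, 'fy': 371.0668813058546, 'cx': 317.35047807206786, 'cy': 205.9693977090951, 'R': array([[ 0.91392028, -0.40584518, -0.00627706],
       [-0.27813982, -0.61492848, -0.73790325],
       [ 0.29561454,  0.67613065, -0.67487732]]), 't': array([-0.48292218,  0.17617908,  1.11189401])}
```

View pics/top0.png

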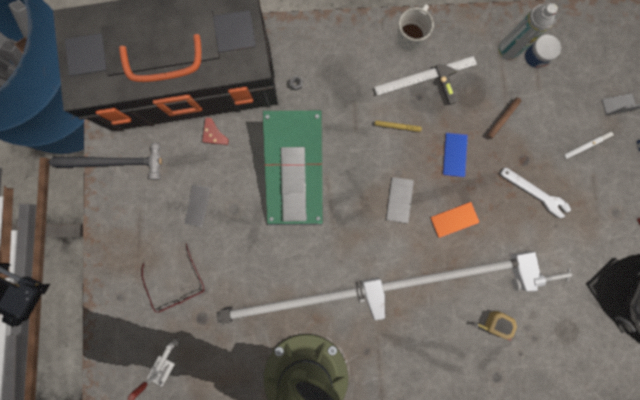

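View pics/side0.png

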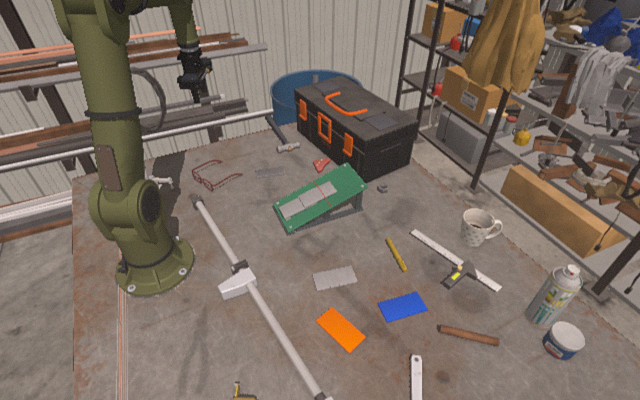

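Run:
```python
import cv2
a=cv2.imread("pics/top0.png")[100:230,255:425]
cv2.imwrite("pics/topc.png",cv2.resize(a,None,fx=4.5,fy=4.5,interpolation=cv2.INTER_CUBIC))
b=cv2.imread("pics/side0.png")[160:300,265:375]
cv2.imwrite("pics/sidec.png",cv2.resize(b,None,fx=4,fy=4,interpolation=cv2.INTER_CUBIC))
```

```text
(no output)
```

View pics/topc.png

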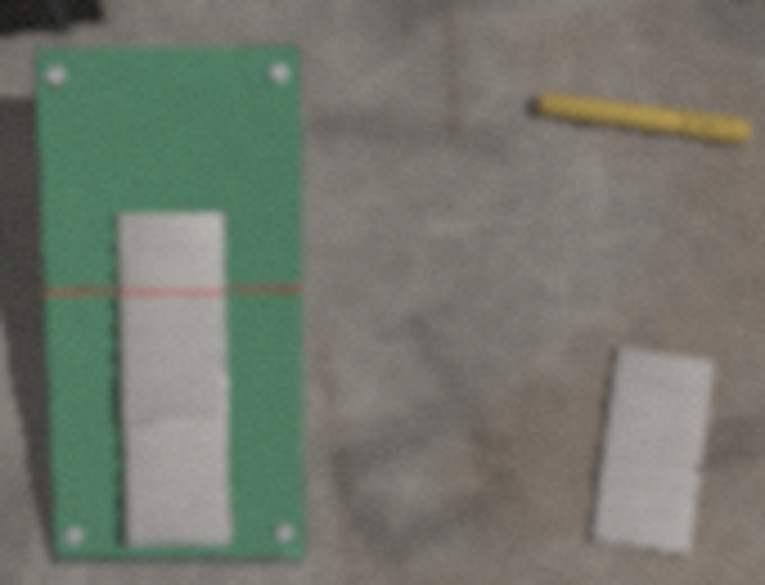

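View pics/sidec.png

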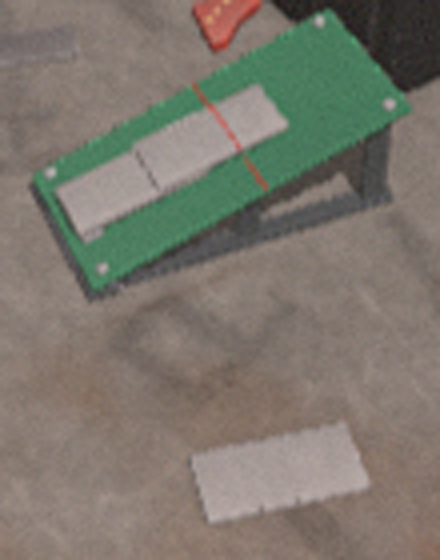

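```bash
cat > h.py <<'E'
from cell import env
import numpy as np
from scipy.optimize import least_squares
from scipy.spatial.transform import Rotation as Ro
CP={n:env.camera_params(n) for n in("top","side")}
def proj(c,X):
    Y=X@c["R"].T+c["t"]; return np.c_[c["fx"]*Y[:,0]/Y[:,2]+c["cx"],c["fy"]*Y[:,1]/Y[:,2]+c["cy"]]
def top(p): return (np.array(p)+.5)/4.5-.5+[255,100]
def side(p): return (np.array(p)+.5)/4-.5+[265,160]
E
python3 - <<'E'
from h import *
def fit(obs,P,x0,tilt,zfix=None):
    P=np.array(P,float)
    def f(x):
        z=zfix if zfix is not None else x[3]
        X=Ro.from_euler('ZY',[x[2],-tilt],degrees=True).apply(P)+[x[0],x[1],z]
        return np.concatenate([(proj(CP[n],X)-o).ravel() for n,o in obs.items()])
    s=least_squares(f,x0,x_scale=[.01,.01,1,.01][:len(x0)]); print(s.x.round(4)); print(s.fun.round(2))
# loose: order far-left, far-right, near-right, near-left
L=[(.06,.03,0),(.06,-.03,0),(-.06,-.03,0),(-.06,.03,0)]
t=top([(619,348),(714,358),(691,553),(594,542)])
s=side([(346,423),(369,486),(210,521),(191,456)])
for o in ({"top":t},{"side":s},{"top":t,"side":s}): fit(o,L,[.45,-.2,-5],0,.006)
J=[(.045,.03,0),(.045,-.03,0),(0,.03,0),(0,-.03,0)]
t=top([(119,212),(224,212),(121,293),(227,293)])
s=side([(262,85),(289,123),(217,109),(242,152)])
for o in ({"top":t,"side":s},{"top":t}): fit(o,J,[.55,.05,0,.06],13.4)
# board corners, front-left, front-right,back-right,back-left
B=[(-.15,.075,0),(-.15,-.075,0),(.15,-.075,0),(.15,.075,0)]
fit({"top":top([(55,558),(302,558),(299,47),(38,50)]),"side":side([(32,184),(95,295),(411,107),(325,10)])},B,[.55,.05,0,.06],18)
E
```

```text
[ 0.464 -0.265 -8.584]
[-0.33 -0.24 -0.01  0.49  0.23  0.15  0.1  -0.39]
[ 0.4651 -0.2643 -9.7154]
[ 0.04 -0.27  0.85  0.16 -0.29  0.29 -0.6  -0.31]
[ 0.4645 -0.2648 -9.045 ]
[-0.24 -0.46  0.06  0.44 -0.05  0.05 -0.16 -0.67 -0.25 -0.24  0.78  0.13
 -0.23  0.68 -0.78  0.09]
[ 0.5542  0.0244 -0.5099  0.0737]
[ 0.27 -0.05  0.26 -0.09  0.12 -0.55 -0.26 -0.61 -0.67  0.07  0.19  0.94
 -1.15 -0.27 -0.14 -0.42]
[ 0.5504  0.0235 -0.1942  0.0887]
[-0.06  0.2   0.3   0.03 -0.12 -0.02 -0.13 -0.21]
[0.5447 0.0255 0.1283 0.057 ]
[ 0.3   0.31  0.64 -0.56 -0.05  0.14 -0.97  0.15 -0.22 -1.11 -0.71 -0.25
  0.4   0.9   0.73  0.55]
```

The top view shows the loose plate around (400,200), the dark plate at (196,205), and the red line on the jig around (292,164). In the side view the loose plate is around (335,278). The two camera fits agree to a few mm, so I'll move now.

Call:
carry_out([
  {"grip": 0,"dp": [-0.026,0.031,-0.003],"rotation": [0,0,0]},
  {"grip": 0,"dp": [-0.026,0.031,-0.003],"rotation": [0,0,0]},
  {"grip": 0,"dp": [-0.026,0.031,-0.003],"rotation": [0,0,0]},
  {"grip": 0,"dp": [-0.026,0.031,-0.003],"rotation": [0,0,0]},
  {"grip": 0,"dp": [-0.026,0.031,-0.003],"rotation": [0,0,0]},
  {"grip": 0,"dp": [-0.026,0.031,-0.003],"rotation": [0,0,0]},
  {"grip": 0,"dp": [-0.026,0.031,-0.003],"rotation": [0,0,0]},
  {"grip": 0,"dp": [-0.026,0.031,-0.003],"rotation": [0,0,0]},
])

```text
time_s: 0.77
tool_pos: [0.4158, 0.2815, 0.238]
tool_rot: [-179.5, 0.6, 64.4]
force: [1.4, 0.9, 0.6]
grip_width: 0.087
```

```bash
cat >> h.py <<'E'
def go(p,tilt,yaw,flip=0):
    """tool shift and turn to reach world p, tool pointing down tilted back by tilt, tool x at yaw"""
    o=env.get_obs(); R=Ro.from_euler('xyz',o["tool_rot"],degrees=True)
    T=Ro.from_euler('y',-tilt,degrees=True)*Ro.from_euler('xyz',[180,0,yaw],degrees=True)
    d=R.inv().apply(np.array(p)-o["tool_pos"]); w=(R.inv()*T).as_rotvec(degrees=True)
    print("t",round(o["time_s"],2),"pos",o["tool_pos"].round(4),"rot",o["tool_rot"].round(1),"q",o["qpos"].round(0),"F",o["force"].round(1),"w",round(o["grip_width"],4))
    print("dp",d.round(4),"norm",np.linalg.norm(d).round(3),"rot",w.round(2))
E
python3 -c "
from h import *
go([.4645,-.265,.15],0,81)"
```

```text
t 0.77 pos [0.4158 0.2815 0.238 ] rot [-179.5    0.6   64.4] q [-44.   0.   7. 102.  -0.  78.  28.] F [1.4 0.9 0.6] w 0.087
dp [-0.471   0.2807  0.0902] norm 0.556 rot [ -0.59   0.49 -16.58]
```

Call:
carry_out([
  {"grip": 0,"dp": [-0.03,0.026,0],"rotation": [0,0,-2.5]},
  {"grip": 0,"dp": [-0.03,0.026,0],"rotation": [0,0,-2.5]},
  {"grip": 0,"dp": [-0.03,0.026,0],"rotation": [0,0,-2.5]},
  {"grip": 0,"dp": [-0.03,0.026,0],"rotation": [0,0,-2.5]},
  {"grip": 0,"dp": [-0.03,0.026,0],"rotation": [0,0,-2.5]},
  {"grip": 0,"dp": [-0.02,0.02,0],"rotation": [0,0,-2.5]},
  {"grip": 0,"dp": [0,0,0],"rotation": [0,0,-2]},
  {"grip": 0,"dp": [0,0,0],"rotation": [0,0,0]},
])

```text
time_s: 1.43
tool_pos: [0.5033, 0.0482, 0.2374]
tool_rot: [-179.4, 0.5, 81.3]
force: [-0.9, 0.7, 0.8]
grip_width: 0.0869
```

```bash
python3 -c "
from h import *
import cv2
go([.4645,-.265,.15],0,81)
print(env.camera_params('wrist'))
cv2.imwrite('pics/w1.png',env.read_camera('wrist')[:,:,::-1])"
```

```text
t 1.43 pos [0.5033 0.0482 0.2374] rot [-179.4    0.5   81.3] q [-30.   0.  22. 102.   0.  78.  73.] F [-0.9  0.7  0.8] w 0.0869
dp [-0.3147  0.0102  0.0901] norm 0.327 rot [-0.58  0.51  0.25]
{'fx': 313.05322669343036, 'fy': 313.05322669343036, 'cx': 324.45024076709524, 'cy': 198.43325740714297, 'R': array([[ 0.15178332,  0.98837348, -0.00892735],
       [ 0.95417147, -0.14416223,  0.26224809],
       [ 0.25791207, -0.04832311, -0.96495919]]), 't': array([-0.12263232, -0.50836652,  0.27846405])}
```

View pics/w1.png

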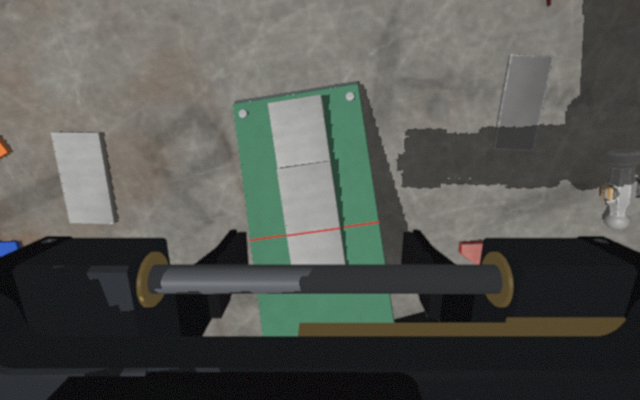

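Run:
```python
from h import *
CP["wrist"]=env.camera_params("wrist")
def fit(obs,x0,tilt,zfix=None):
    def f(x):
        z=zfix if zfix is not None else x[3]
        r=[]
        for n,(P,o) in obs.items():
            X=Ro.from_euler('ZY',[x[2],-tilt],degrees=True).apply(np.array(P,float))+[x[0],x[1],z]
            r.append((proj(CP[n],X)-o).ravel())
        return np.concatenate(r)
    s=least_squares(f,x0,x_scale=[.01,.01,1,.01][:len(x0)],loss='soft_l1'); print(s.x.round(4),s.fun.round(1))
L=[(.06,.03,0),(.06,-.03,0),(-.06,-.03,0),(-.06,.03,0)]
w={"wrist":(L,np.array([(115,221),(68,223),(53,133),(103,132)]))}
fit(w,[.45,-.2,-5],0,.006)
J=[(.045,.03,0),(.045,-.03,0),(0,.03,0),(0,-.03,0)]
w={"wrist":(J[2:]+[(-.075,.03,0),(-.075,-.03,0)],np.array([(340,229),(287,236),(329,161),(278,168)]))}
t={"top":(J,top([(119,212),(224,212),(121,293),(227,293)])),"side":(J,side([(262,85),(289,123),(217,109),(242,152)]))}
fit(w,[.55,.05,0,.06],13.4); fit(w|t,[.55,.05,0,.06],13.4)
```

```text
[  0.4653  -0.2616 -10.911 ] [-0.2  2.7  2.2 -1.   0.2 -2.  -1.6  0.9]
[ 0.5553  0.0263 -0.5304  0.0756] [ 0.1 -0.5 -0.3 -0.4  1.8  0.1 -0.9  0.8]
[ 0.5556  0.0256 -0.779   0.0728] [-0.5 -0.9 -0.5 -1.1  1.5  0.2 -0.8  0.6 -0.1 -0.5 -0.1 -0.5 -0.3 -1.1
 -0.7 -1.  -0.4  0.   0.4  0.9 -0.9 -0.4  0.  -0.5]
```

Call:
carry_out([
  {"grip": 0,"dp": [-0.039,0.002,0.005],"rotation": [0,0,0]},
  {"grip": 0,"dp": [-0.039,0.002,0.005],"rotation": [0,0,0]},
  {"grip": 0,"dp": [-0.039,0.002,0.005],"rotation": [0,0,0]},
  {"grip": 0,"dp": [-0.039,0.002,0.005],"rotation": [0,0,0]},
  {"grip": 0,"dp": [-0.039,0.002,0.01],"rotation": [0,0,0]},
  {"grip": 0,"dp": [-0.039,0.002,0.01],"rotation": [0,0,0]},
  {"grip": 0,"dp": [-0.039,0.002,0.015],"rotation": [0,0,0]},
  {"grip": 0,"dp": [-0.03,0.002,0.02],"rotation": [0,0,0]},
])

```text
time_s: 2.15
tool_pos: [0.479, -0.2452, 0.1642]
tool_rot: [-179.9, 0.1, 82.9]
force: [0.5, -0.5, 0.4]
grip_width: 0.0872
```

```bash
python3 -c "
from h import *
go([.465,-.264,.06],0,80.7)"
```

```text
t 2.15 pos [ 0.479  -0.2452  0.1642] rot [-1.799e+02  1.000e-01  8.290e+01] q [-12.   8.  39. 105.  -5.  69. 112.] F [ 0.5 -0.5  0.4] w 0.0872
dp [-0.0202 -0.0114  0.1042] norm 0.107 rot [-0.08  0.12  2.15]
```

Call:
carry_out([
  {"grip": 0,"dp": [-0.006,-0.004,0.028],"rotation": [0,0,1]},
  {"grip": 0,"dp": [-0.006,-0.004,0.028],"rotation": [0,0,1]},
  {"grip": 0,"dp": [-0.005,-0.002,0.028],"rotation": [0,0,0.3]},
  {"grip": 0,"dp": [-0.002,-0.001,0.02],"rotation": [0,0,0]},
  {"grip": 0,"dp": [0,0,0],"rotation": [0,0,0]},
  {"grip": 0,"dp": [0,0,0],"rotation": [0,0,0]},
])

```text
time_s: 2.65
tool_pos: [0.4619, -0.2646, 0.0524]
tool_rot: [-179.6, 0.2, 79.9]
force: [0.9, -0.1, -0.1]
grip_width: 0.0868
```

```bash
python3 -c "
from h import *
import cv2
go([.465,-.264,.003],0,80.7)
cv2.imwrite('pics/w2.png',env.read_camera('wrist')[:,:,::-1])"
```

```text
t 2.65 pos [ 0.4619 -0.2646  0.0524] rot [-179.6    0.2   79.9] q [ -8.  15.  39. 112. -11.  57. 116.] F [ 0.9 -0.1 -0.1] w 0.0868
dp [0.0012 0.0032 0.0493] norm 0.049 rot [-0.36  0.16 -0.78]
```

View pics/w2.png

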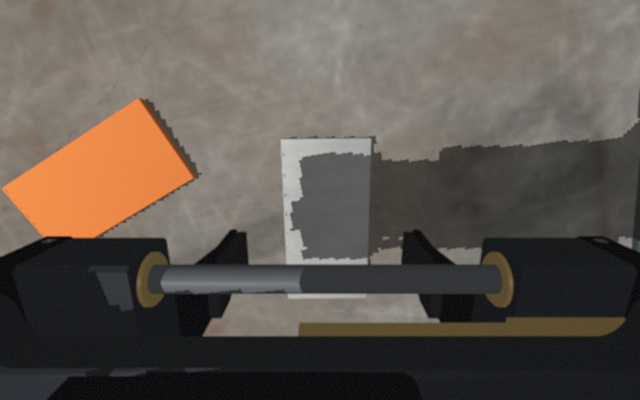

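The plate sits centred between the fingers (px 282–373 against 247–403) and is aligned. The orange plate is clear, so I'll descend.

Call:
carry_out([
  {"grip": 0,"dp": [0.001,0.003,0.015],"rotation": [-0.3,0.1,-0.7]},
  {"grip": 0,"dp": [0,0.001,0.015],"rotation": [0,0,0]},
  {"grip": 0,"dp": [0,0,0.01],"rotation": [0,0,0]},
  {"grip": 0,"dp": [0,0,0.004],"rotation": [0,0,0]},
  {"grip": 0,"dp": [0,0,0],"rotation": [0,0,0]},
])

```text
time_s: 3.12
tool_pos: [0.4745, -0.2611, 0.0141]
tool_rot: [179.3, -0.0, 81.1]
force: [-0.2, 0.1, 0.1]
grip_width: 0.087
```

```bash
python3 -c "
from h import *
go([.465,-.264,.002],0,80.7)"
```

```text
t 3.12 pos [ 0.4745 -0.2611  0.0141] rot [179.3  -0.   81.1] q [ -6.  19.  37. 113. -15.  52. 120.] F [-0.2  0.1  0.1] w 0.087
dp [-0.0044 -0.0091  0.012 ] norm 0.016 rot [ 0.67 -0.05  0.4 ]
```

Call:
carry_out([
  {"grip": 0,"dp": [-0.003,-0.006,0.004],"rotation": [0.5,0,0.2]},
  {"grip": 0,"dp": [0,0,0.003],"rotation": [0,0,0]},
  {"grip": 0,"dp": [0,0,0],"rotation": [0,0,0]},
  {"grip": 0,"dp": [0,0,0],"rotation": [0,0,0]},
])

```text
time_s: 3.45
tool_pos: [0.4697, -0.2636, 0.0093]
tool_rot: [179.6, -0.0, 80.9]
force: [0.2, 0.1, 0.3]
grip_width: 0.0868
```

```bash
python3 -c "
from h import *
go([.465,-.264,.002],0,80.7)"
```

```text
t 3.45 pos [ 0.4697 -0.2636  0.0093] rot [179.6  -0.   80.9] q [ -6.  20.  37. 113. -15.  52. 120.] F [0.2 0.1 0.3] w 0.0868
dp [-0.0012 -0.0046  0.0072] norm 0.009 rot [ 0.37 -0.04  0.22]
```

Call:
carry_out([
  {"grip": 0,"dp": [-0.001,-0.004,0.005],"rotation": [0.3,0,0.2]},
  {"grip": 0,"dp": [0,-0.001,0.004],"rotation": [0,0,0]},
  {"grip": 0,"dp": [0,0,0],"rotation": [0,0,0]},
])

```text
time_s: 3.7
tool_pos: [0.4651, -0.2644, 0.0006]
tool_rot: [179.8, -0.0, 80.7]
force: [-0.5, -0.1, 0.8]
grip_width: 0.0873
```

```bash
python3 -c "
from h import *
go([.465,-.264,.002],0,80.7)"
```

```text
t 3.7 pos [ 0.4651 -0.2644  0.0006] rot [179.8  -0.   80.7] q [ -6.  20.  37. 114. -16.  51. 120.] F [-0.5 -0.1  0.8] w 0.0873
dp [ 0.0004 -0.0002 -0.0014] norm 0.001 rot [ 0.18 -0.03 -0.02]
```

Call:
carry_out([
  {"grip": 1,"dp": [0,0,-0.001],"rotation": [0,0,0]},
  {"grip": 1,"dp": [0,0,0],"rotation": [0,0,0]},
  {"grip": 1,"dp": [0,0,0],"rotation": [0,0,0]},
  {"grip": 1,"dp": [0,0,0],"rotation": [0,0,0]},
  {"grip": 1,"dp": [0,0,0],"rotation": [0,0,0]},
  {"grip": 1,"dp": [0,0,0],"rotation": [0,0,0]},
  {"grip": 1,"dp": [0,0,0],"rotation": [0,0,0]},
  {"grip": 1,"dp": [0,0,0],"rotation": [0,0,0]},
], force=45)

```text
time_s: 4.37
tool_pos: [0.4645, -0.2642, 0.0013]
tool_rot: [179.9, -0.0, 80.7]
force: [0.1, 0.2, -0.5]
grip_width: 0.0589
```

```bash
python3 -c "
from h import *
go([.465,-.264,.002],0,80.7)"
```

```text
t 4.37 pos [ 0.4645 -0.2642  0.0013] rot [179.9  -0.   80.7] q [ -6.  20.  37. 114. -16.  51. 120.] F [ 0.1  0.2 -0.5] w 0.0589
dp [ 0.0003  0.0005 -0.0007] norm 0.001 rot [ 0.11 -0.04 -0.04]
```

Call:
carry_out([
  {"grip": 1,"dp": [0,0,-0.01],"rotation": [0,0,0]},
  {"grip": 1,"dp": [0,0,-0.025],"rotation": [0,0,0]},
  {"grip": 1,"dp": [0,0,-0.035],"rotation": [0,0,0]},
  {"grip": 1,"dp": [0,0,-0.035],"rotation": [0,0,0]},
  {"grip": 1,"dp": [0,0,-0.035],"rotation": [0,0,0]},
  {"grip": 1,"dp": [0,0,-0.035],"rotation": [0,0,0]},
  {"grip": 1,"dp": [0,0,-0.03],"rotation": [0,0,0]},
  {"grip": 1,"dp": [0,0,0],"rotation": [0,0,0]},
])

```text
time_s: 5.03
tool_pos: [0.4569, -0.2623, 0.2116]
tool_rot: [-179.1, -0.1, 80.5]
force: [1.4, -1.1, -3.9]
grip_width: 0.0587
```

```bash
python3 -c "
from h import *
go([.61,.0245,.19],13.4,89.5)"
```

```text
t 5.03 pos [ 0.4569 -0.2623  0.2116] rot [-1.791e+02 -1.000e-01  8.050e+01] q [-12.   5.  41. 102.  -3.  76. 110.] F [ 1.4 -1.1 -3.9] w 0.0587
dp [0.3082 0.1038 0.0207] norm 0.326 rot [-14.28   0.97  -9.03]
```

Call:
carry_out([
  {"grip": 1,"dp": [0.02,0.008,0],"rotation": [-1.5,0.1,-1]},
  {"grip": 1,"dp": [0.036,0.013,0],"rotation": [-1.8,0.1,-1.1]},
  {"grip": 1,"dp": [0.036,0.013,0],"rotation": [-1.8,0.1,-1.1]},
  {"grip": 1,"dp": [0.036,0.013,0],"rotation": [-1.8,0.1,-1.1]},
  {"grip": 1,"dp": [0.036,0.013,0],"rotation": [-1.8,0.1,-1.1]},
  {"grip": 1,"dp": [0.036,0.013,0],"rotation": [-1.8,0.1,-1.1]},
  {"grip": 1,"dp": [0.036,0.013,0],"rotation": [-1.8,0.1,-1.1]},
  {"grip": 1,"dp": [0.03,0.013,0],"rotation": [-1.5,0.1,-1]},
])

```text
time_s: 5.7
tool_pos: [0.5768, -0.0116, 0.218]
tool_rot: [167.1, 0.2, 88.0]
force: [0.5, -0.2, -5.2]
grip_width: 0.0589
```

```bash
python3 -c "
from h import *
go([.61,.0245,.15],13.4,89.5)"
```

```text
t 5.7 pos [ 0.5768 -0.0116  0.218 ] rot [167.1   0.2  88. ] q [-28.  -1.  25. 107.   2.  61.  85.] F [ 0.5 -0.2 -5.2] w 0.0589
dp [0.0374 0.016  0.0733] norm 0.084 rot [-0.5   0.68 -1.35]
```

Call:
carry_out([
  {"grip": 1,"dp": [0.014,0.006,0.02],"rotation": [-0.3,0.3,-0.7]},
  {"grip": 1,"dp": [0.014,0.006,0.02],"rotation": [-0.2,0.3,-0.6]},
  {"grip": 1,"dp": [0.008,0.004,0.02],"rotation": [0,0,0]},
  {"grip": 1,"dp": [0.002,0.001,0.01],"rotation": [0,0,0]},
  {"grip": 1,"dp": [0,0,0],"rotation": [0,0,0]},
  {"grip": 1,"dp": [0,0,0],"rotation": [0,0,0]},
])

```text
time_s: 6.2
tool_pos: [0.6049, 0.039, 0.145]
tool_rot: [167.3, -0.1, 90.4]
force: [-0.4, -1.6, -2.6]
grip_width: 0.0591
```

Run:
```python
from h import *
import cv2
go([.6126,.0245,.0881],13.4,89.5)
a=env.read_camera('wrist')[:,:,::-1]
b=env.read_camera('side')[:,:,::-1][140:260,250:400]
cv2.imwrite('pics/m.png',np.hstack([cv2.resize(a[80:,160:480],(400,400)),cv2.resize(b,(400,320)).copy() if 0 else cv2.copyMakeBorder(cv2.resize(b,(400,320)),0,80,0,0,0)]))
```

```text
t 6.2 pos [0.6049 0.039  0.145 ] rot [ 1.673e+02 -1.000e-01  9.040e+01] q [-29.   7.  24. 108.  -2.  53.  86.] F [-0.4 -1.6 -2.6] w 0.0591
dp [-0.0146 -0.0051  0.0571] norm 0.059 rot [-0.69 -0.19  0.88]
```

View pics/m.png

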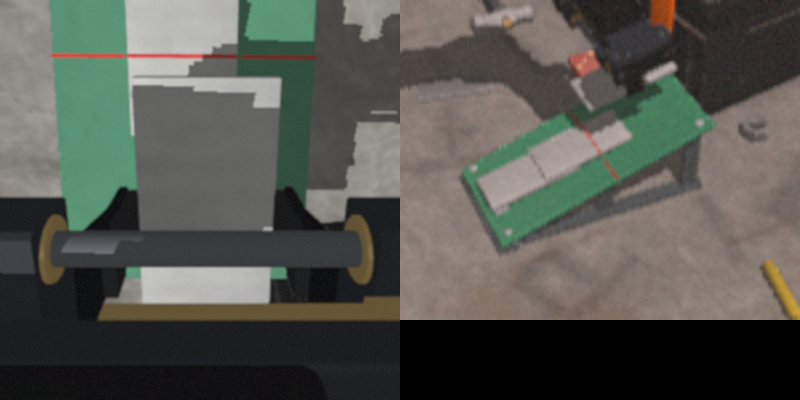

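The plate is held straight in the jaws, about 15 mm too far left, which matches the pose reading. I'll correct that and go down.

Call:
carry_out([
  {"grip": 1,"dp": [-0.007,-0.002,0.01],"rotation": [-0.3,-0.1,0.4]},
  {"grip": 1,"dp": [-0.006,-0.002,0.015],"rotation": [-0.3,-0.1,0.3]},
  {"grip": 1,"dp": [-0.001,-0.001,0.012],"rotation": [0,0,0]},
  {"grip": 1,"dp": [0,0,0.005],"rotation": [0,0,0]},
  {"grip": 1,"dp": [0,0,0],"rotation": [0,0,0]},
  {"grip": 1,"dp": [0,0,0],"rotation": [0,0,0]},
])

```text
time_s: 6.8
tool_pos: [0.6137, 0.0196, 0.11]
tool_rot: [166.0, -0.3, 89.2]
force: [0.1, 0.1, -3.1]
grip_width: 0.0591
```

Run:
```python
from h import *
import cv2
go([.6126,.0245,.0881],13.4,89.5)
```

```text
t 6.8 pos [0.6137 0.0196 0.11  ] rot [166.   -0.3  89.2] q [-28.   9.  24. 110.  -4.  48.  88.] F [ 0.1  0.1 -3.1] w 0.0591
dp [ 0.0048 -0.0065  0.0209] norm 0.022 rot [ 0.63 -0.07 -0.33]
```

Call:
carry_out([
  {"grip": 1,"dp": [0.004,-0.004,0.005],"rotation": [0.5,0,-0.2]},
  {"grip": 1,"dp": [0.001,-0.001,0.004],"rotation": [0,0,0]},
  {"grip": 1,"dp": [0,0,0.002],"rotation": [0,0,0]},
  {"grip": 1,"dp": [0,0,0],"rotation": [0,0,0]},
  {"grip": 1,"dp": [0,0,0],"rotation": [0,0,0]},
])

```text
time_s: 7.22
tool_pos: [0.6129, 0.0267, 0.0995]
tool_rot: [166.3, -0.3, 89.5]
force: [-0.8, -1.2, -3.2]
grip_width: 0.059
```

Run:
```python
from h import *
import cv2
go([.6134,.0245,.0881],13.4,89.5)
a=env.read_camera('wrist')[:,:,::-1]
b=env.read_camera('side')[:,:,::-1][150:250,260:385]
cv2.imwrite('pics/m2.png',np.hstack([cv2.resize(a[80:,160:480],(400,400)),cv2.copyMakeBorder(cv2.resize(b,(400,320)),0,80,0,0,0)]))
```

```text
t 7.22 pos [0.6129 0.0267 0.0995] rot [166.3  -0.3  89.5] q [-28.  10.  24. 111.  -4.  47.  88.] F [-0.8 -1.2 -3.2] w 0.059
dp [-0.0023 -0.0022  0.0112] norm 0.012 rot [ 0.27 -0.17 -0.03]
```

View pics/m2.png

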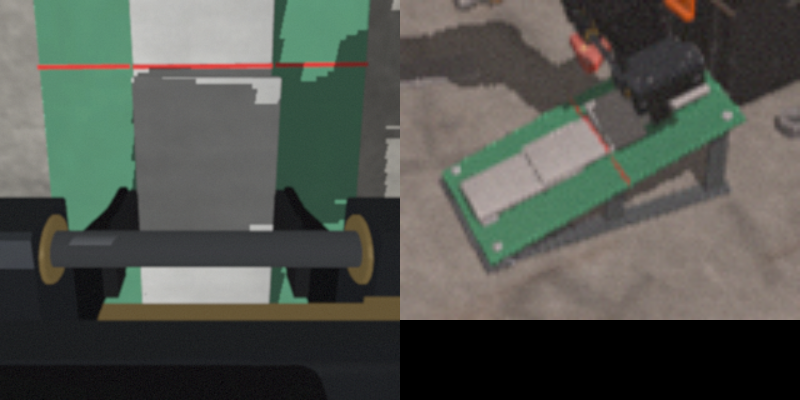

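Call:
carry_out([
  {"grip": 1,"dp": [-0.002,-0.001,0.003],"rotation": [0,0,0]},
  {"grip": 1,"dp": [0,0,0.003],"rotation": [0,0,0]},
  {"grip": 1,"dp": [0,0,0.001],"rotation": [0,0,0]},
  {"grip": 1,"dp": [0,0,0],"rotation": [0,0,0]},
  {"grip": 1,"dp": [0,0,0],"rotation": [0,0,0]},
])

```text
time_s: 7.73
tool_pos: [0.6138, 0.0241, 0.0921]
tool_rot: [166.3, -0.3, 89.5]
force: [-0.7, -0.0, -3.4]
grip_width: 0.0589
```

Run:
```python
from h import *
go([.6134,.0245,.0881],13.4,89.5)
```

```text
t 7.73 pos [0.6138 0.0241 0.0921] rot [166.3  -0.3  89.5] q [-27.  11.  24. 111.  -5.  46.  88.] F [-0.7 -0.  -3.4] w 0.0589
dp [ 0.0004 -0.0014  0.0038] norm 0.004 rot [ 0.31 -0.16 -0.06]
```

Call:
carry_out([
  {"grip": 1,"dp": [0,-0.001,0.002],"rotation": [0.3,-0.1,0]},
  {"grip": 1,"dp": [0,0,0],"rotation": [0,0,0]},
  {"grip": 1,"dp": [0,0,0],"rotation": [0,0,0]},
])

```text
time_s: 7.98
tool_pos: [0.6142, 0.0239, 0.0913]
tool_rot: [166.5, -0.2, 89.4]
force: [0.7, 0.3, -3.7]
grip_width: 0.0591
```

Call:
carry_out([
  {"grip": 1,"dp": [0,0,0.0015],"rotation": [0,0,0]},
  {"grip": 1,"dp": [0,0,0],"rotation": [0,0,0]},
  {"grip": 1,"dp": [0,0,0],"rotation": [0,0,0]},
])

```text
time_s: 8.23
tool_pos: [0.6148, 0.024, 0.0914]
tool_rot: [166.5, -0.3, 89.4]
force: [0.2, -0.3, -3.9]
grip_width: 0.0589
```

Call:
carry_out([
  {"grip": 1,"dp": [0,0,0.003],"rotation": [0,0,0]},
  {"grip": 1,"dp": [0,0,0.001],"rotation": [0,0,0]},
  {"grip": 1,"dp": [0,0,0.001],"rotation": [0,0,0]},
])

```text
time_s: 8.48
tool_pos: [0.615, 0.0241, 0.0912]
tool_rot: [166.7, -0.4, 89.5]
force: [-4.7, -0.2, 4.0]
grip_width: 0.0592
```

Call:
carry_out([
  {"grip": 1,"dp": [0,0,0.002],"rotation": [0,0,0]},
  {"grip": 1,"dp": [0,0,0.002],"rotation": [0,0,0]},
  {"grip": 1,"dp": [0,0,0],"rotation": [0,0,0]},
])

```text
time_s: 8.73
tool_pos: [0.6151, 0.0241, 0.0918]
tool_rot: [166.8, -0.5, 89.5]
force: [1.0, 0.7, -4.1]
grip_width: 0.0591
```

Call:
carry_out([
  {"grip": 1,"dp": [0,0,0.004],"rotation": [0,0,0]},
  {"grip": 1,"dp": [0,0,0.003],"rotation": [0,0,0]},
])

```text
time_s: 8.9
tool_pos: [0.6161, 0.0241, 0.0911]
tool_rot: [166.9, -0.6, 89.5]
force: [-20.4, -0.9, 28.0]
grip_width: 0.0593
```

Run:
```python
from h import *
import cv2
go([.6134,.0245,.0881],13.4,89.5)
a=env.read_camera('wrist')[:,:,::-1]
b=env.read_camera('side')[:,:,::-1][150:250,260:385]
cv2.imwrite('pics/m3.png',np.hstack([cv2.resize(a[80:,160:480],(400,400)),cv2.copyMakeBorder(cv2.resize(b,(400,320)),0,80,0,0,0)]))
```

```text
t 8.9 pos [0.6161 0.0241 0.0911] rot [166.9  -0.6  89.5] q [-27.  11.  24. 110.  -6.  47.  89.] F [-20.4  -0.9  28. ] w 0.0593
dp [ 0.0003 -0.0033  0.0023] norm 0.004 rot [-0.28 -0.49 -0.1 ]
```

View pics/m3.png

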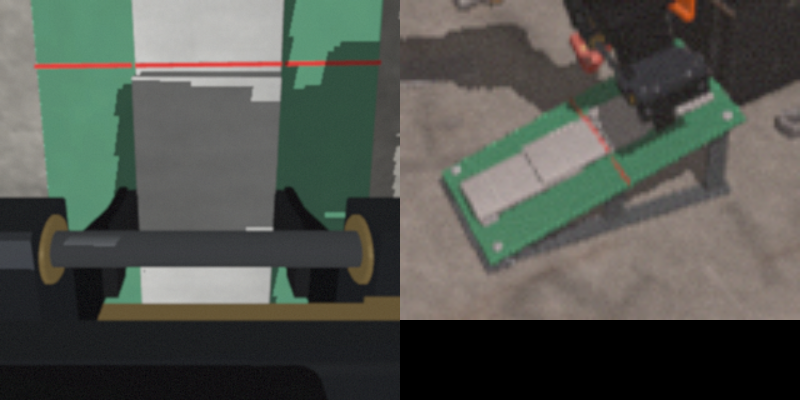

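It is in contact, with the sides flush (132–280 px against 134–281) and the lower end about 3 mm above the red line. I'll relax the push and then open.

Call:
carry_out([
  {"grip": 1,"dp": [0,0,0],"rotation": [0,0,0]},
  {"grip": 1,"dp": [0,0,0.001],"rotation": [0,0,0]},
  {"grip": 0,"dp": [0,0,0.001],"rotation": [0,0,0]},
  {"grip": 0,"dp": [0,0,0],"rotation": [0,0,0]},
  {"grip": 0,"dp": [0,0,0],"rotation": [0,0,0]},
  {"grip": 0,"dp": [0,0,0],"rotation": [0,0,0]},
  {"grip": 0,"dp": [0,0,0],"rotation": [0,0,0]},
  {"grip": 0,"dp": [0,0,0],"rotation": [0,0,0]},
])

```text
time_s: 9.67
tool_pos: [0.6205, 0.0246, 0.0909]
tool_rot: [166.4, -0.7, 89.6]
force: [-0.5, 0.5, 0.1]
grip_width: 0.0852
```

Call:
carry_out([
  {"grip": 0,"dp": [0,0,-0.01],"rotation": [0,0,0]},
  {"grip": 0,"dp": [0,0,-0.02],"rotation": [0,0,0]},
  {"grip": 0,"dp": [0,0,-0.03],"rotation": [0,0,0]},
  {"grip": 0,"dp": [0,0,-0.035],"rotation": [0,0,0]},
  {"grip": 0,"dp": [0,0,-0.035],"rotation": [0,0,0]},
  {"grip": 0,"dp": [0,0,-0.03],"rotation": [0,0,0]},
  {"grip": 0,"dp": [0,0,0],"rotation": [0,0,0]},
  {"grip": 0,"dp": [0,0,0],"rotation": [0,0,0]},
])

```text
time_s: 10.33
tool_pos: [0.5797, 0.022, 0.2561]
tool_rot: [166.4, -0.6, 89.4]
force: [-0.8, 0.7, -0.4]
grip_width: 0.0869
```

Run:
```python
from h import *
import cv2
go([.6134,.0245,.0881],13.4,89.5)
a=env.read_camera('wrist')[:,:,::-1]
b=env.read_camera('side')[:,:,::-1][150:250,260:385]
cv2.imwrite('pics/m4.png',np.hstack([cv2.resize(a[40:,140:500],(400,400)),cv2.copyMakeBorder(cv2.resize(b,(400,320)),0,80,0,0,0)]))
```

```text
t 10.33 pos [0.5797 0.022  0.2561] rot [166.4  -0.6  89.4] q [-30.  -2.  24. 104.   2.  65.  83.] F [-0.8  0.7 -0.4] w 0.0869
dp [ 0.0011 -0.0067  0.1712] norm 0.171 rot [ 0.16 -0.45 -0.19]
```

View pics/m4.png

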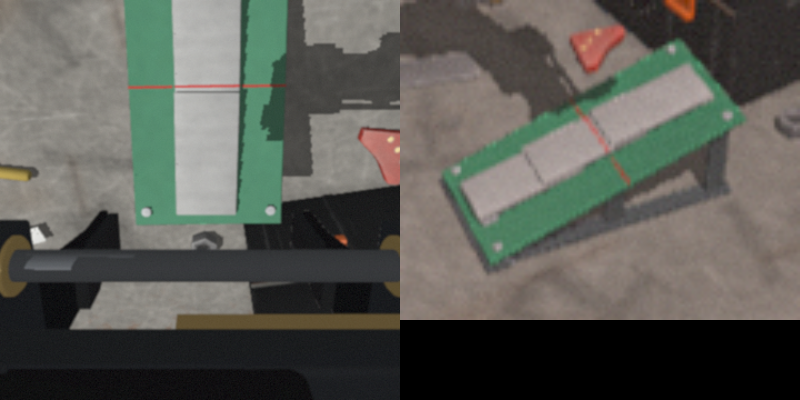

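The plate lies flush and flat, its lower end about 5 mm up-slope of the red line, and the gripper is clear. I'll hand it in.

```bash
python3 -c "
from cell import env
print(env.sign_off())"
```

```text
the job is handed in; nothing more can be done
None
```

The loose light grey plate is laid as the next course on the jig. I gripped it across its width, tilted it to the slope, set it down until it touched, then released it and backed the gripper well clear. I handed the job in shortly after 10.3 s of the 38 s allowed.

**Last picture checks:**
- **Position:** the lower end is about 5 mm up-slope of the red line, against a limit of 15 mm. The long sides are flush to within 1–2 mm.
- **Lie:** it looked straight and flat, judged by eye from the wrist and side views rather than measured.
- **Force:** about 35 N at the wrist while pressing the plate down, and about zero after backing off.
- **Dark plate:** I never went near it. It was not measured again at the end.

**Disagreement:** contact came about 3 mm higher than the combined camera fit predicted. That agreed with the wrist-camera fit taken alone.

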